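Cross-stack the packing battens on the braked bench trolley

ROBOT

A 6-joint arm with a two-finger parallel gripper is mounted at the origin on the work surface. World frame = base frame: x ahead of the robot, y to its left, z up, the work surface at z = 0. Lengths are in mm, angles in rad, forces in N, time in s.
With the tool pointing down it reaches from about 275 to 825 mm from the base axis. Payload 4.9 kg.
Tool frame: the origin (TCP) lies at the very end of the fingers, on their centre line; the grasp point (between the pads) lies 19 mm behind it; z points along the fingers, y is the direction in which the jaws open and shut (so a half turn about z gives the same grasp; the last joint's range is limited). The gripper opens to 85 mm and grips with 20 to 120 N. Pads are 22 mm wide; open, the fingers measure 114 mm over their backs; the gripper's body (76 mm by 85 mm) begins 54 mm behind the grasp point. The pads swing forward as they close: fully open they stand 13 mm farther back than shut.
Start: joints at [-0.134, 0.326, -0.193, 1.052, 0, 1.437], TCP at [550.017, 0.009, 231.281] pointing down, gripper open.
Joint ranges: [-2.65, 2.65], [-0.97, 1.79], [-1.3, 1.35], [-1.93, 2.1], [-1.47, 1.37], [-3.14, 3.14]. Speed limits (rad/s): [2.57, 2.57, 3.14, 3.14, 3.14, 3.14].

INTERFACE

Orientations are given as [roll, pitch, yaw] about the fixed x, y, z axes, in that order (R = Rz(yaw) Ry(pitch) Rx(roll)).
In Python, from bench import bot, solve_ik, imaging gives the robot as it stands. Calls block until the motion is done:
- bot.move_ptp(position, orientation): joint-space move of the TCP to a pose.
- bot.movel(position, rot=None, max_speed=150, threshold=None): straight line of the TCP; rot=None keeps the orientation; max_speed is the mean speed in mm/s. With threshold (N) it stops when the force on the tool has changed by that much, and returns True; else False.
- bot.move_j(angles): joint-space move.
- bot.grip(opening, effort=None): opening from 0.0 (shut) to 1.0 (fully open); effort is the grip in N (None keeps the last); returns when the fingers have stopped.
- bot.dwell(seconds).
- solve_ik(position, orientation): joint angles nearest the present ones, or None.
- bot.get_state(): the state.
- imaging.capture(name): name is "scene" or "side" or "wrist"; returns the picture (400x640x3 uint8, blue, green, red); there is no depth.
- imaging.camera_model(name): a dict with "K" (3x3 intrinsics, pixels), "position" and "rotation" of the camera in the world. Camera axes: x right, y up, looking along -z (the intrinsics and any distortion apply to the point x, -y, -z); pixel columns grow to the right and rows downward; lengths in mm; the calibration is good to about 2 mm. A picture is of the moment at which its call begins: read the wrist's pose just before it. camera_model takes no time and is no camera call; for the wrist camera it gives the pose at the moment of the call.
A pose or a line that the arm cannot do raises bot.IKError and nothing moves.
- bot.sign_off(): hands the job in, once; it reports no verdict.
The state is a dict: "t": time; "qpos": joint angles; "joint_velocities": joint speeds; "effort": joint torques, N m; "tcp_pos": TCP position; "orientation": TCP orientation; "contact_force": force on the tool from outside, world axes, zero at the start; "wrist_torque": the same for the moment, N m; "opening": opening from 0.0 (shut) to 1.0 (fully open).
Only numpy, scipy, OpenCV 4.12 (cv2) and the standard library are available. Lean on these libraries where they do the work, as an engineer would, in place of code of your own. Each camera call takes 0.05 s, during which the arm holds its last target. There are 200 camera calls.

TASK

Press the trolley's brake pedal all the way down so it cannot roll, then cross-stack the long battens on its two dark bearers: one already lies across one end of the bearers, so lay a second one flat across their other end, then the last two flat the other way on top of those, straight above the bearers, so that the four make a neat square stack with flush outer edges. When the stack stands, flick the brake pedal fully up again so the trolley is ready to be wheeled off; keep the short offcut out of the stack and leave the other things on the bench where they are.

Things in the scene. Friction and masses are not known exactly. Their poses are not given: they have to be found in the camera images.
- slat_a_mid (a point): a pale wooden batten, 160 mm long x 36 wide x 12 thick, about 35 g, one of four alike. This is its very centre; x runs along its length, y across its width, z through its thickness. Starts already laid across the -y end of the trolley's bearers.
- slat_b_mid (a point): a pale wooden batten, 160 mm long x 36 wide x 12 thick, about 35 g, one of four alike. This is its very centre; x runs along its length, y across its width, z through its thickness. Starts flat on the bench.
- slat_c_mid (a point): a pale wooden batten, 160 mm long x 36 wide x 12 thick, about 35 g, one of four alike. This is its very centre; x runs along its length, y across its width, z through its thickness. Starts flat on the bench.
- slat_d_mid (a point): a pale wooden batten, 160 mm long x 36 wide x 12 thick, about 35 g, one of four alike. This is its very centre; x runs along its length, y across its width, z through its thickness. Starts on its narrow long edge (36 mm high, 12 across) in the rack, centre 22 mm above the bench, its middle 95 mm open to fingers on both sides. It can stand on its edge by itself and tips over when pushed near the top.
- rack: low notched wooden rack, fixed, 150 x 124 mm: a 4 mm base board and two cross rails 112 mm apart along its x, tops 22 mm above the bench, with three 16 mm notches each, 40 mm apart. Its x axis is the direction in which battens stand in it; a batten stands in the middle notches. Origin: centre of the underside.
- trolley_top (a point): centre of the loading place of a plywood trolley (deck 190 x 190 mm), 72 mm above the bench, level with the tops of two dark bearers fixed on the deck. The bearers run along y, 160 mm long, 36 wide, 20 high, centred at x = -62 and +62 mm. z is up. The trolley rolls along y in a fixed track (some 60 mm either way, about 0.5 N) while the brake is up.
- place_1 (a point): where the centre of a flush first-layer batten comes to rest: 62 mm towards -y from trolley_top and 6 mm above it, the batten along the trolley's x
- place_2 (a point): the same for the other first-layer batten, 62 mm towards +y from trolley_top and 6 mm above it, the batten along the trolley's x
- place_3 (a point): where the centre of a second-layer batten comes to rest: 62 mm towards -x from trolley_top and 18 mm above it, the batten along the trolley's y
- place_4 (a point): the same for the other second-layer batten, 62 mm towards +x from trolley_top and 18 mm above it, the batten along the trolley's y
- track: fixed rail track under the trolley, 164 x 420 mm, 18 mm high at its ends; it runs along y. Origin: centre of the underside.
- brake (a joint): angle of the brake lever: 0 fully up (brake off; starts within 0.12 of this), 0.75 rad fully down (let go, it stays within 0.06 of this; brake on: lever level, its shoe pressed on the steel bar between the rails). Stiff: it stays where it is left; 5 to 12 N at the pedal move it.
- brake_pedal (a point): centre of the black pedal at the lever's end: 26 mm wide along the trolley's x, 34 long, 10 thick, 76 mm from the hinge. The lever points away from the deck along the trolley's -y and rises above level by 0.75 rad less the joint value: the pedal is 45 mm above the bench when down, 97 mm when up. Its sides are free, so it can be pinched from above across its 26 mm.
- brake_hinge (a point): middle of the lever's hinge pin, which runs along the trolley's x, 45 mm above the bench, 10 mm outside the deck's edge on its -y side.
- offcut: an offcut of the same batten stock, only 75 x 36 x 12 mm, lying flat: too short for the stack; a bystander, origin at its centre
- knife: a grey safety knife, 150 x 34 x 18 mm, lying flat; a bystander, origin at the centre of its underside
- tape_roll: a roll of brown packing tape lying flat, 101 mm across, 48 mm high; a bystander, origin at the centre of its underside
- amber_bottle: a small amber glass bottle, 44 mm across, 85 mm high; a bystander, origin at the centre of its underside
- small_carton: a small brown carton with a paper band, 70 x 90 mm, 55 mm high; a bystander, origin at the centre of its underside
- cap_tub: a white tub of black caps, 72 mm across, 60 mm high; a bystander, origin at the centre of its underside
Not all that is in view belongs to the job. Leave any turquoise look-alike of the part that bears slat_c_mid alone.

How it is judged (in metres and radians):
On the way, in this order (a step that is already met when the one before it is completed fails the run):
1. the brake is pressed fully down before the stack is built up (value of joint brake above 0.62 rad), for 0.2 s.
2. with the brake on, two battens lie flat across the bearers, one flush with each end (value of joint brake above 0.62 rad and ((distance between slat_a_mid and place_1 below 0.014 m and angle between the x axis of slat_a_mid and the x axis of trolley_top, either way round below 0.12 rad and angle between the z axis of slat_a_mid and the z axis of trolley_top, either way round below 0.08 rad) or (distance between slat_b_mid and place_1 below 0.014 m and angle between the x axis of slat_b_mid and the x axis of trolley_top, either way round below 0.12 rad and angle between the z axis of slat_b_mid and the z axis of trolley_top, either way round below 0.08 rad) or (distance between slat_c_mid and place_1 below 0.014 m and angle between the x axis of slat_c_mid and the x axis of trolley_top, either way round below 0.12 rad and angle between the z axis of slat_c_mid and the z axis of trolley_top, either way round below 0.08 rad) or (distance between slat_d_mid and place_1 below 0.014 m and angle between the x axis of slat_d_mid and the x axis of trolley_top, either way round below 0.12 rad and angle between the z axis of slat_d_mid and the z axis of trolley_top, either way round below 0.08 rad)) and ((distance between slat_a_mid and place_2 below 0.014 m and angle between the x axis of slat_a_mid and the x axis of trolley_top, either way round below 0.12 rad and angle between the z axis of slat_a_mid and the z axis of trolley_top, either way round below 0.08 rad) or (distance between slat_b_mid and place_2 below 0.014 m and angle between the x axis of slat_b_mid and the x axis of trolley_top, either way round below 0.12 rad and angle between the z axis of slat_b_mid and the z axis of trolley_top, either way round below 0.08 rad) or (distance between slat_c_mid and place_2 below 0.014 m and angle between the x axis of slat_c_mid and the x axis of trolley_top, either way round below 0.12 rad and angle between the z axis of slat_c_mid and the z axis of trolley_top, either way round below 0.08 rad) or (distance between slat_d_mid and place_2 below 0.014 m and angle between the x axis of slat_d_mid and the x axis of trolley_top, either way round below 0.12 rad and angle between the z axis of slat_d_mid and the z axis of trolley_top, either way round below 0.08 rad))), for 0.2 s.
3. with the brake still on, the second layer of two lies crosswise on the first (all of step 2 and ((distance between slat_a_mid and place_3 below 0.014 m and angle between the x axis of slat_a_mid and the y axis of trolley_top, either way round below 0.12 rad and angle between the z axis of slat_a_mid and the z axis of trolley_top, either way round below 0.08 rad) or (distance between slat_b_mid and place_3 below 0.014 m and angle between the x axis of slat_b_mid and the y axis of trolley_top, either way round below 0.12 rad and angle between the z axis of slat_b_mid and the z axis of trolley_top, either way round below 0.08 rad) or (distance between slat_c_mid and place_3 below 0.014 m and angle between the x axis of slat_c_mid and the y axis of trolley_top, either way round below 0.12 rad and angle between the z axis of slat_c_mid and the z axis of trolley_top, either way round below 0.08 rad) or (distance between slat_d_mid and place_3 below 0.014 m and angle between the x axis of slat_d_mid and the y axis of trolley_top, either way round below 0.12 rad and angle between the z axis of slat_d_mid and the z axis of trolley_top, either way round below 0.08 rad)) and ((distance between slat_a_mid and place_4 below 0.014 m and angle between the x axis of slat_a_mid and the y axis of trolley_top, either way round below 0.12 rad and angle between the z axis of slat_a_mid and the z axis of trolley_top, either way round below 0.08 rad) or (distance between slat_b_mid and place_4 below 0.014 m and angle between the x axis of slat_b_mid and the y axis of trolley_top, either way round below 0.12 rad and angle between the z axis of slat_b_mid and the z axis of trolley_top, either way round below 0.08 rad) or (distance between slat_c_mid and place_4 below 0.014 m and angle between the x axis of slat_c_mid and the y axis of trolley_top, either way round below 0.12 rad and angle between the z axis of slat_c_mid and the z axis of trolley_top, either way round below 0.08 rad) or (distance between slat_d_mid and place_4 below 0.014 m and angle between the x axis of slat_d_mid and the y axis of trolley_top, either way round below 0.12 rad and angle between the z axis of slat_d_mid and the z axis of trolley_top, either way round below 0.08 rad))), for 0.2 s.
At the end, for the whole second after the job is handed in: Two battens lie flat across the bearers, one flush with each bearer end, and two lie flat across those above the bearers, each centre within 14 mm of its flush place, within 0.12 rad of square and 0.08 rad of level, at rest; the brake lever is back up (joint brake below 0.2 rad) (((distance between slat_a_mid and place_1 below 0.014 m and angle between the x axis of slat_a_mid and the x axis of trolley_top, either way round below 0.12 rad and angle between the z axis of slat_a_mid and the z axis of trolley_top, either way round below 0.08 rad) or (distance between slat_b_mid and place_1 below 0.014 m and angle between the x axis of slat_b_mid and the x axis of trolley_top, either way round below 0.12 rad and angle between the z axis of slat_b_mid and the z axis of trolley_top, either way round below 0.08 rad) or (distance between slat_c_mid and place_1 below 0.014 m and angle between the x axis of slat_c_mid and the x axis of trolley_top, either way round below 0.12 rad and angle between the z axis of slat_c_mid and the z axis of trolley_top, either way round below 0.08 rad) or (distance between slat_d_mid and place_1 below 0.014 m and angle between the x axis of slat_d_mid and the x axis of trolley_top, either way round below 0.12 rad and angle between the z axis of slat_d_mid and the z axis of trolley_top, either way round below 0.08 rad)) and ((distance between slat_a_mid and place_2 below 0.014 m and angle between the x axis of slat_a_mid and the x axis of trolley_top, either way round below 0.12 rad and angle between the z axis of slat_a_mid and the z axis of trolley_top, either way round below 0.08 rad) or (distance between slat_b_mid and place_2 below 0.014 m and angle between the x axis of slat_b_mid and the x axis of trolley_top, either way round below 0.12 rad and angle between the z axis of slat_b_mid and the z axis of trolley_top, either way round below 0.08 rad) or (distance between slat_c_mid and place_2 below 0.014 m and angle between the x axis of slat_c_mid and the x axis of trolley_top, either way round below 0.12 rad and angle between the z axis of slat_c_mid and the z axis of trolley_top, either way round below 0.08 rad) or (distance between slat_d_mid and place_2 below 0.014 m and angle between the x axis of slat_d_mid and the x axis of trolley_top, either way round below 0.12 rad and angle between the z axis of slat_d_mid and the z axis of trolley_top, either way round below 0.08 rad)) and ((distance between slat_a_mid and place_3 below 0.014 m and angle between the x axis of slat_a_mid and the y axis of trolley_top, either way round below 0.12 rad and angle between the z axis of slat_a_mid and the z axis of trolley_top, either way round below 0.08 rad) or (distance between slat_b_mid and place_3 below 0.014 m and angle between the x axis of slat_b_mid and the y axis of trolley_top, either way round below 0.12 rad and angle between the z axis of slat_b_mid and the z axis of trolley_top, either way round below 0.08 rad) or (distance between slat_c_mid and place_3 below 0.014 m and angle between the x axis of slat_c_mid and the y axis of trolley_top, either way round below 0.12 rad and angle between the z axis of slat_c_mid and the z axis of trolley_top, either way round below 0.08 rad) or (distance between slat_d_mid and place_3 below 0.014 m and angle between the x axis of slat_d_mid and the y axis of trolley_top, either way round below 0.12 rad and angle between the z axis of slat_d_mid and the z axis of trolley_top, either way round below 0.08 rad)) and ((distance between slat_a_mid and place_4 below 0.014 m and angle between the x axis of slat_a_mid and the y axis of trolley_top, either way round below 0.12 rad and angle between the z axis of slat_a_mid and the z axis of trolley_top, either way round below 0.08 rad) or (distance between slat_b_mid and place_4 below 0.014 m and angle between the x axis of slat_b_mid and the y axis of trolley_top, either way round below 0.12 rad and angle between the z axis of slat_b_mid and the z axis of trolley_top, either way round below 0.08 rad) or (distance between slat_c_mid and place_4 below 0.014 m and angle between the x axis of slat_c_mid and the y axis of trolley_top, either way round below 0.12 rad and angle between the z axis of slat_c_mid and the z axis of trolley_top, either way round below 0.08 rad) or (distance between slat_d_mid and place_4 below 0.014 m and angle between the x axis of slat_d_mid and the y axis of trolley_top, either way round below 0.12 rad and angle between the z axis of slat_d_mid and the z axis of trolley_top, either way round below 0.08 rad)) and value of joint brake below 0.2 rad and linear speed of each of slat_a, slat_b, slat_c, slat_d below 0.02 m/s); the robot touches nothing.
It fails at once if a bystander (offcut, knife, tape roll, bottle, small carton or cap tub) is shifted by more than 30 mm (distance of any of offcut, knife, tape_roll, amber_bottle, small_carton, cap_tub from where it was at the start of the episode above 0.03 m).
It also fails if it takes over 72 s, if anything falls off the work surface, if the arm or the gripper's body presses on something with over 40 N, if the wrist force passes 120 N, or if a joint passes its speed limit or range.

## Working session

There is one attempt and no reset: what is moved stays moved. The work goes in short steps, each a Python script; the robot and the scene stay as the last script left them, time stands still between calls to the robot, and variables do not carry over. Pictures are saved under pics/ and viewed, about 8 in all and at most 12, crops included, and the job is handed in when it is done.

```bash
ls; mkdir -p pics; python3 - <<'E'
from bench import bot, imaging
import cv2, numpy as np
for n in ("scene","side","wrist"):
    im=imaging.capture(n); cv2.imwrite(f"pics/{n}0.png",im)
    m=imaging.camera_model(n); print(n,{k:np.round(np.array(v),3).tolist() if not isinstance(v,str) else v for k,v in m.items()})
a=cv2.imread("pics/scene0.png");b=cv2.imread("pics/side0.png")
cv2.imwrite("pics/both0.png",cv2.resize(np.vstack([a,b]),(480,600)))
print(bot.get_state())
E
```

```text
pics
scene {'K': [[408.821, 0.0, 320.712], [0.0, 408.821, 197.952], [0.0, 0.0, 1.0]], 'position': [1366.26, 495.578, 741.651], 'rotation': [0.977, 0.01, 2.053]}
side {'K': [[482.921, 0.0, 324.381], [0.0, 482.921, 192.116], [0.0, 0.0, 1.0]], 'position': [-98.727, -754.213, 888.939], 'rotation': [0.894, -0.009, -0.645]}
wrist {'K': [[326.527, 0.0, 324.632], [0.0, 326.527, 201.709], [0.0, 0.0, 1.0]], 'position': [549.46, 82.984, 373.918], 'rotation': [-0.325, 0.002, 0.001]}
{'t': 0.15, 'qpos': array([-1.34194750e-01,  3.26780965e-01, -1.93332184e-01,  1.05198886e+00,
        1.37541421e-05,  1.43654291e+00]), 'joint_velocities': array([-0.00012586, -0.00111707,  0.00360476, -0.00062783,  0.00034343,
        0.00085486]), 'effort': array([ 1.04211274e-03, -4.43704247e+01,  2.62664723e+01,  1.04285317e-02,
       -1.23322516e-04, -3.51401161e-05]), 'tcp_pos': array([5.49574857e+02, 7.59504021e-02, 2.30686068e+02]), 'orientation': array([-3.14030057e+00, -1.88395944e-04,  1.57085487e+00]), 'contact_force': array([0.03333655, 0.553081  , 0.66608662]), 'wrist_torque': array([ 0.00798994,  0.03098459, -0.0006834 ]), 'opening': 1.0026048871767448}
```

View pics/scene0.png

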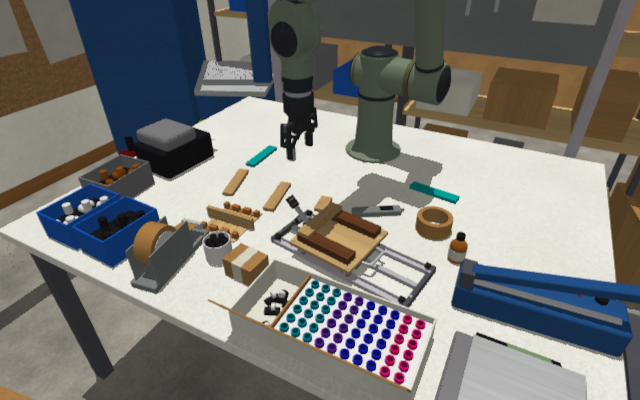

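View pics/side0.png

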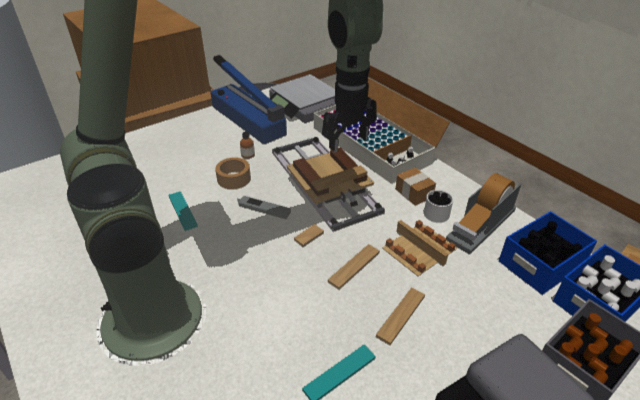

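```bash
cat > h.py <<'E'
from bench import bot, solve_ik, imaging
import cv2, numpy as np
from scipy.spatial.transform import Rotation as R
def cam(m): return np.array(m["K"]),np.array(m["position"],float),R.from_euler("xyz",m["rotation"]).as_matrix()
def pix2z(m,uv,z):
    K,p,r=cam(m); q=np.linalg.solve(K,np.array([uv[0],uv[1],1.0]))
    d=r@np.array([q[0],-q[1],-1.0]); return p+d*(z-p[2])/d[2]
def proj(m,P):
    K,p,r=cam(m); c=r.T@(np.array(P,float)-p); v=K@np.array([c[0],-c[1],-c[2]]); return v[:2]/v[2]
E
python3 - <<'E'
from h import *
s=imaging.camera_model("side"); print([k for k in s])
for n,uv,z in [("slat1",(354,266),12),("slat2",(401,315),12),("offcut",(309,236),12),("slatd",(424,240),40),("ontrolley",(336,178),84),("rack",(420,250),4),("bearer end",(312,190),72)]:
    print(n,pix2z(s,uv,z).round())
s=imaging.camera_model("scene")
for n,uv,z in [("slat1",(277,195),12),("slat2",(236,181),12),("slat a",(325,213),84),("pedal",(293,201),97)]:
    print(n,pix2z(s,uv,z).round())
E
```

```text
['K', 'position', 'rotation']
slat1 [ 449. -159.   12.]
slat2 [ 440. -332.   12.]
offcut [422.  -8.  12.]
slatd [ 629. -215.   40.]
ontrolley [573.  73.  84.]
rack [ 625. -211.    4.]
bearer end [497.  82.  72.]
slat1 [ 460. -146.   12.]
slat2 [ 450. -318.   12.]
slat a [565.  82.  84.]
pedal [571. -15.  97.]
```

View pics/wrist0.png

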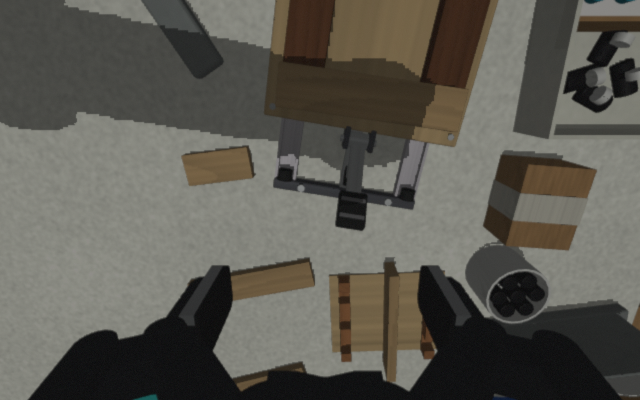

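```bash
python3 - <<'E'
from h import *
import json
o=[np.pi,0,np.pi/2]
for n,p in (("A",[560,140,330]),("B",[540,-130,330])):
    bot.move_ptp(p,o); bot.dwell(0.2)
    m=imaging.camera_model("wrist"); im=imaging.capture("wrist")
    json.dump({k:np.array(v).tolist() for k,v in m.items()},open(f"{n}.json","w"))
    cv2.imwrite(f"pics/{n}.png",cv2.resize(im,(800,500),interpolation=cv2.INTER_CUBIC))
    print(n,bot.get_state()["t"],m["position"],m["rotation"])
E
```

```text
A 1.125 [559.81215164 221.52532842 471.84878728] [-0.32598071  0.00288029 -0.00140243]
B 2.425 [539.84889277 -45.74393268 473.26176865] [-0.32526457  0.00042298  0.00296357]
```

View pics/A.png

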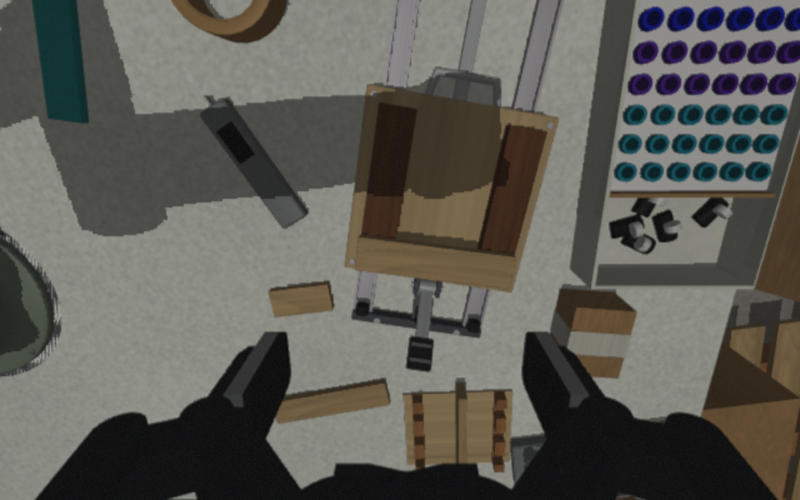

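View pics/B.png

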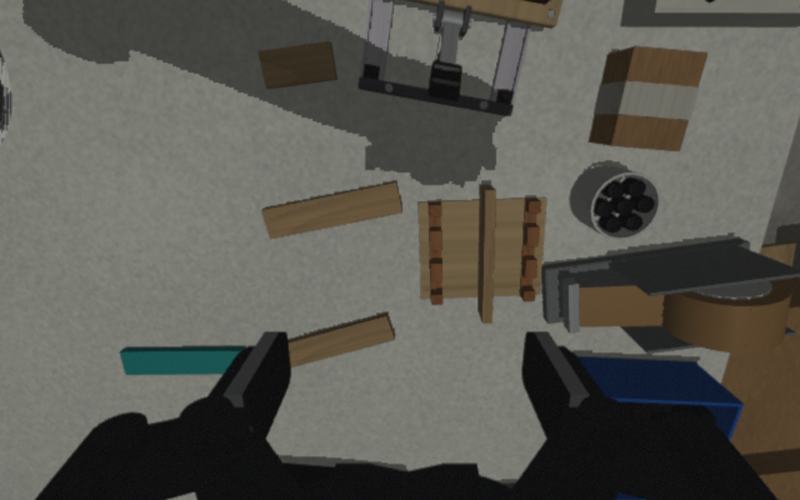

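```bash
python3 - <<'E'
from h import *
import json
A=json.load(open("A.json"));B=json.load(open("B.json"));S=imaging.camera_model("side");C=imaging.camera_model("scene")
def pts(m,l,z,s=1.25): return np.array([pix2z(m,(u/s,v/s),z)[:2] for u,v in l])
d=pts(A,[(367,84),(558,117),(513,291),(346,267)],52); print("deck",d.round(),d.mean(0),np.linalg.norm(d-np.roll(d,-1,0),axis=1).round())
v=(d[1]-d[0])+(d[2]-d[3]);w=(d[0]-d[3])+(d[1]-d[2]);print("yaw",np.arctan2(v[1],v[0]),np.arctan2(-w[0],w[1]))
for z in (90,97): print("pedal",z,pts(A,[(420,349)],z),pts(B,[(446,76)],z))
for n,l,z,m in [("s1",[(263,209),(397,182),(402,211),(270,238)],12,B),("s2R",[(390,314),(395,338)],12,B),("d",[(481.5,185),(494,185),(493,322),(482,322)],40,B),("off",[(270,289),(329,283),(332,307),(275,315)],12,A),("rack",[(418,202),(546,197),(546,296),(421,300)],4,B)]:
    p=pts(m,l,z);print(n,p.round().tolist(),p.mean(0).round(1))
# enlarged side/scene crops of slat2 and trolley
s=cv2.imread("pics/side0.png");c=cv2.imread("pics/scene0.png")
f=lambda im,x,y:cv2.resize(im[y:y+75,x:x+100],(400,300),interpolation=cv2.INTER_CUBIC)
cv2.imwrite("pics/crop1.png",np.vstack([np.hstack([f(s,350,275),f(s,310,230)]),np.hstack([f(s,285,140),f(c,200,155)])]))
E
```

```text
deck [[522. 249.]
 [707. 219.]
 [679.  34.]
 [493.  62.]] [599.97188185 140.86273842] [188. 187. 188. 189.]
yaw -0.1574001744870484 -0.15380009318753432
pedal 90 [[573.63219382 -17.32939724]] [[574.37564447 -14.09359414]]
pedal 97 [[573.37884668 -12.95074492]] [[573.74503823 -14.67166476]]
s1 [[375.0, -149.0], [530.0, -118.0], [536.0, -151.0], [380.0, -184.0]] [ 455.3 -150.7]
s2R [[521.0, -283.0], [527.0, -318.0]] [ 523.6 -300.5]
d [[620.0, -116.0], [633.0, -116.0], [644.0, -279.0], [631.0, -279.0]] [ 632.2 -197.8]
off [[391.0, 18.0], [464.0, 26.0], [466.0, -6.0], [394.0, -17.0]] [429.    5.4]
rack [[554.0, -142.0], [703.0, -136.0], [717.0, -262.0], [560.0, -268.0]] [ 633.3 -201.9]
```

View pics/crop1.png

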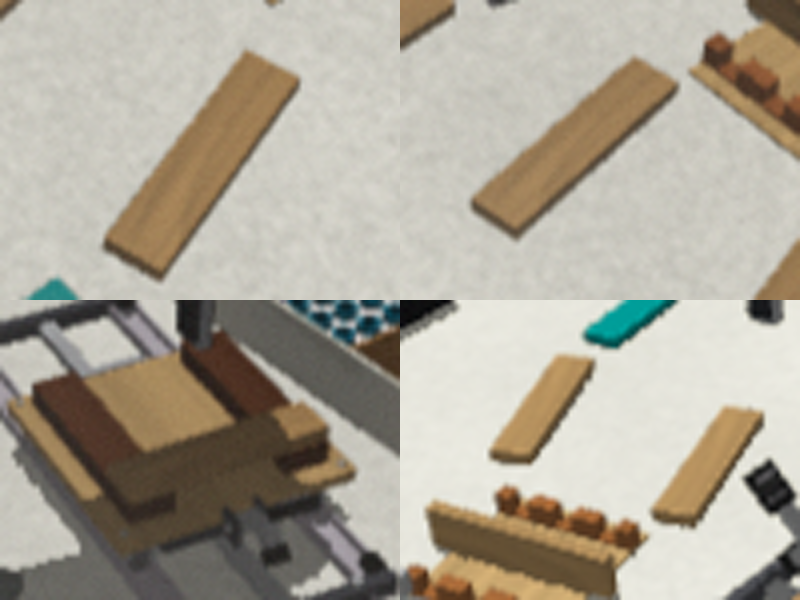

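```bash
cat >> h.py <<'E'
T0=np.array([600.0,141.0]); YAW=-0.156
def tw(x,y,z,c=None):
    c=T0 if c is None else c
    return [c[0]+x*np.cos(YAW)-y*np.sin(YAW), c[1]+x*np.sin(YAW)+y*np.cos(YAW), z]
def ori(yaw): return [np.pi,0,yaw]
def st(tag):
    s=bot.get_state(); print(tag,"t",round(s["t"],2),"tcp",s["tcp_pos"].round(1),"F",s["contact_force"].round(1),"open",round(float(s["opening"]),3)); return s
def snap(n,scale=1.25,name="wrist"):
    import json
    m=imaging.camera_model(name); im=imaging.capture(name)
    json.dump({k:np.array(v).tolist() for k,v in m.items()},open(f"{n}.json","w"))
    cv2.imwrite(f"pics/{n}.png",cv2.resize(im,None,fx=scale,fy=scale,interpolation=cv2.INTER_CUBIC))
E
python3 - <<'E'
from h import *
import json
S=imaging.camera_model("side")
for n,o,l in [("s2",(350,275),[(247,50),(299,79),(162,270),(106,240)]),("s1",(310,230),[(234,57),(278,88),(116,230),(73,203)])]:
    p=np.array([pix2z(S,((u+.5)/4+o[0]-.5,(v+.5)/4+o[1]-.5),12)[:2] for u,v in l]); a=p[0]+p[1]-p[2]-p[3]
    print(n,p.round().tolist(),p.mean(0).round(1),np.arctan2(a[1],a[0]))
bot.grip(0.0,40)
bot.move_ptp(tw(0,-163,130),ori(np.pi/2+YAW)); st("above")
print(bot.movel(tw(0,-166,97),max_speed=80)); st("c")
bot.movel(tw(0,-176,72),max_speed=50); st("m")
print(bot.movel(tw(0,-182,44),max_speed=40,threshold=30)); st("down")
bot.dwell(0.3)
bot.movel(tw(0,-182,120),max_speed=150)
bot.move_ptp([560,120,330],ori(np.pi/2)); bot.grip(0.66); bot.dwell(.1); snap("A2"); st("pic")
E
```

```text
s2 [[515.0, -289.0], [524.0, -323.0], [373.0, -369.0], [362.0, -337.0]] [ 443.5 -329.5] 0.30040946600382007
s1 [[527.0, -122.0], [531.0, -159.0], [378.0, -188.0], [371.0, -157.0]] [ 451.9 -156.5] 0.20595998646302224
above t 4.11 tcp [575.7 -20.6 131.2] F [0.3 0.1 0.4] open 0.003
False
c t 4.67 tcp [574.  -23.3  97.2] F [-0.2  0.8 -0.1] open -0.002
m t 5.37 tcp [572.6 -32.9  71.6] F [ 0.2 -1.1 -0.4] open -0.001
True
down t 5.95 tcp [572.3 -38.   51. ] F [-3.8  1.6 13.2] open 0.004
pic t 8.62 tcp [560.  120.  330.1] F [ 0.6  0.5 -0. ] open 0.657
```

View pics/A2.png

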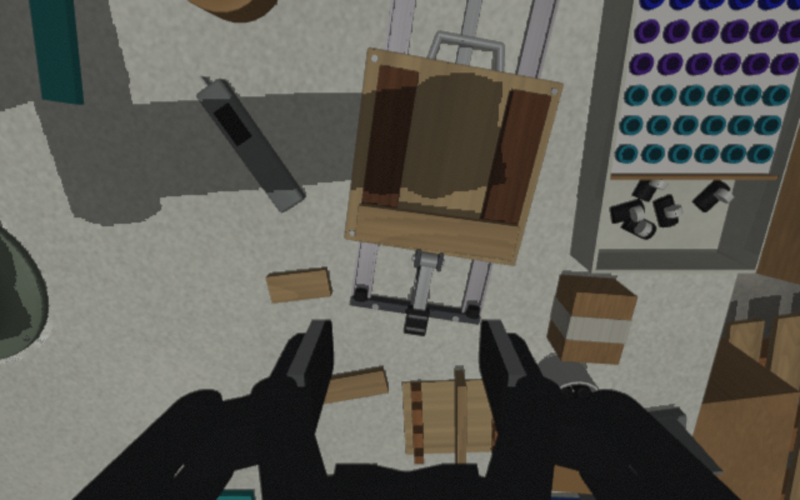

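```bash
python3 - <<'E'
from h import *
import json
im=cv2.imread("pics/A2.png")[30:350,330:590]
cv2.imwrite("pics/A2c.png",cv2.resize(im,(487,600),interpolation=cv2.INTER_CUBIC))
E
```

```text
(no output)
```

View pics/A2c.png

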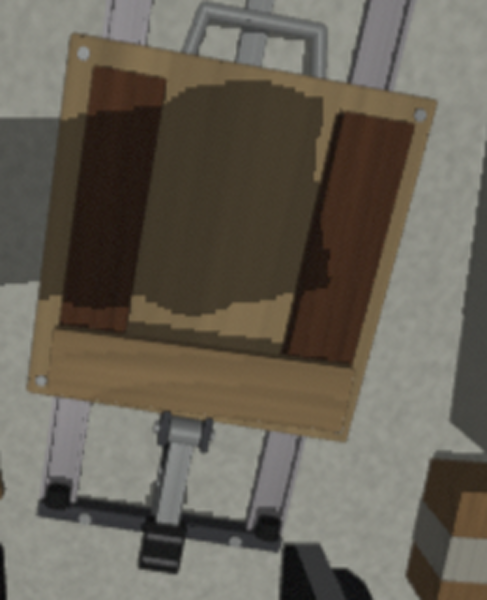

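```bash
python3 - <<'E'
from h import *
import json
A=json.load(open("A2.json"))
def w(l,z): return np.array([pix2z(A,(((u+.5)/1.875+330)/1.25-.4,((v+.5)/1.875+30)/1.25-.4),z)[:2] for u,v in l])
def yaw(d):
    v=(d[1]-d[0])+(d[2]-d[3]);u=(d[0]-d[3])+(d[1]-d[2]);return np.arctan2(v[1],v[0]),np.arctan2(-u[0],u[1])
d=w([(71,34),(437,99),(346,440),(28,390)],52);print("deck",d.round(1).tolist(),d.mean(0),yaw(d),np.linalg.norm(d-np.roll(d,-1,0),axis=1).round())
b=w([(94,66),(415,124)],72);print("bearer",b.round(1),np.linalg.norm(b[0]-b[1]),np.arctan2(*(b[1]-b[0])[::-1]))
print("center from bearers",b.mean(0)+80*np.array([np.sin(-.156),-np.cos(.156)]))
s=w([(57,327),(355,367)],84);print("slat N edge",s,np.linalg.norm(s[0]-s[1]),np.arctan2(*(s[1]-s[0])[::-1]), "centre from slat:",s.mean(0)+44*np.array([np.sin(.156),np.cos(.156)]))
print("pedal",w([(163,537)],50))
E
```

```text
deck [[523.9, 261.6], [709.5, 231.9], [679.1, 46.6], [493.9, 77.1]] [601.60382597 154.2960936 ] (np.float64(-0.16102737542421833), np.float64(-0.1622927902392766)) [188. 188. 188. 187.]
bearer [[536.3 245. ]
 [693.1 219.1]] 158.9116813487682 -0.16352398702595042
center from bearers [602.22732547 153.05557626]
slat N edge [[515.44593326 120.56543743]
 [671.21775862  99.36374902]] 157.2080569505637 -0.1352760853974202 centre from slat: [600.16803941 153.43028612]
pedal [[572.31281023 -17.96977967]]
```

```bash
sed -i 's/^T0=.*/T0=np.array([601.5,153.5]); YAW=-0.16/' h.py; cat >> h.py <<'E'
def pick(xy,yaw,wid=0.66,eff=60):
    bot.grip(wid)
    bot.move_ptp([*xy,60],ori(yaw)); bot.movel([*xy,14],max_speed=120)
    hit=bot.movel([*xy,-9],max_speed=25,threshold=5); s=st(f"probe {hit}")
    z=s["tcp_pos"][2]+3.0
    bot.movel([*xy,z],max_speed=40); bot.grip(0.2,eff); st("gripped")
    bot.movel([*xy,140],max_speed=200); st("lifted"); return z
def place(xyz,yaw,z):
    x,y,b=xyz
    bot.move_ptp([x,y,160],ori(yaw)); bot.movel([x,y,b+z+8],max_speed=150)
    hit=bot.movel([x,y,b+z-2.5],max_speed=25,threshold=5); st(f"placed {hit}")
    bot.grip(0.62); bot.movel([x,y,170],max_speed=200); st("up")
E
python3 - <<'E'
from h import *
z=pick((453.5,-153.5),0.205); print("z",z); open("z.txt","w").write(str(z))
snap("G",name="side"); st("")
E
python3 - <<'E'
import cv2
im=cv2.imread("pics/G.png"); cv2.imwrite("pics/Gc.png",cv2.resize(im[60:440,300:600],None,fx=1.5,fy=1.5))
E
```

```text
probe True t 11.56 tcp [ 453.4 -153.5   -4.2] F [-0.3  0.1  8. ] open 0.658
gripped t 12.12 tcp [ 453.7 -153.8   -0.7] F [-1.3 -1.2  7.8] open 0.405
lifted t 12.98 tcp [ 452.8 -153.1  139. ] F [-0.1 -0.2 -1.1] open 0.401
z -1.2486430569416038
 t 13.03 tcp [ 452.5 -153.   138.7] F [ 0.1 -0.5 -1.3] open 0.401
```

View pics/Gc.png

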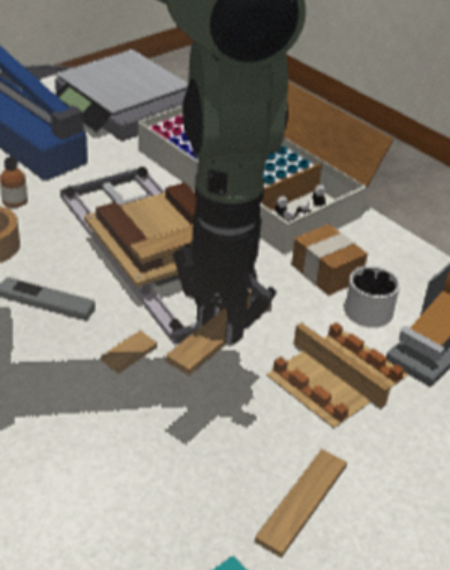

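```bash
sed -i 's/\[2\]+3.0/[2]+4.5/' h.py; python3 - <<'E'
from h import *
z=float(open("z.txt").read())
place(tw(0,62,72),YAW,z)
z2=pick((445.7,-327),0.285); print("z2",z2)
place(tw(-62,0,84),np.pi/2+YAW,z2)
E
```

```text
placed True t 18.41 tcp [612.2 215.   71.3] F [-1.1 -0.1  4.8] open 0.402
up t 19.38 tcp [610.9 214.6 169.2] F [-0.4  0.3 -0.1] open 0.62
probe True t 24.84 tcp [ 445.6 -326.9   -4.2] F [-1.1  0.7  6.9] open 0.662
gripped t 25.43 tcp [ 4.457e+02 -3.271e+02  3.000e-01] F [-0.4  0.5  3.1] open 0.405
lifted t 26.28 tcp [ 445.1 -326.4  139. ] F [-0.4  0.  -0.3] open 0.405
z2 0.25144953716472607
placed True t 29.09 tcp [541.1 163.5  84.3] F [-0.6  0.2  5.7] open 0.403
up t 29.99 tcp [539.9 163.3 169.4] F [-0.6 -0.3 -1. ] open 0.621
```

```bash
python3 - <<'E'
from h import *
bot.grip(0.5)
c=(632.3,-199)
bot.move_ptp([*c,80],ori(1.64)); print(bot.movel([*c,14],max_speed=100,threshold=8)); st("at d")
bot.grip(0.0,40); st("grip d"); bot.movel([*c,90],max_speed=150)
bot.move_ptp([450,-200,60],ori(np.pi/2)); bot.movel([450,-200,16],max_speed=120)
print(bot.movel([450,-200,6],max_speed=25,threshold=4)); st("stand")
bot.grip(1.0); bot.movel([450,-200,19],max_speed=60)
bot.movel([396,-200,19],max_speed=60); st("pushed")
bot.movel([426,-200,80],max_speed=200); snap("D"); snap("S",name="side"); st("")
a=cv2.imread("pics/D.png");b=cv2.imread("pics/S.png")[100:440,250:650]
cv2.imwrite("pics/DS.png",np.hstack([cv2.resize(a,(480,300)),cv2.resize(b,(320,300))]))
E
```

```text
False
at d t 32.5 tcp [ 632.8 -199.1   14.5] F [ 0.2 -0.1 -0.3] open 0.5
grip d t 32.88 tcp [ 633.  -199.3   14.9] F [0.3 0.5 3.7] open 0.132
True
stand t 35.14 tcp [ 451.2 -200.6   10.6] F [0.4 0.7 3.3] open 0.128
pushed t 37.2 tcp [ 396.4 -200.3   19.1] F [-0.4  0.6 -0.3] open 0.998
 t 37.79 tcp [ 424.4 -199.1   78.6] F [-0.4  0.6  0.4] open 0.995
```

View pics/DS.png

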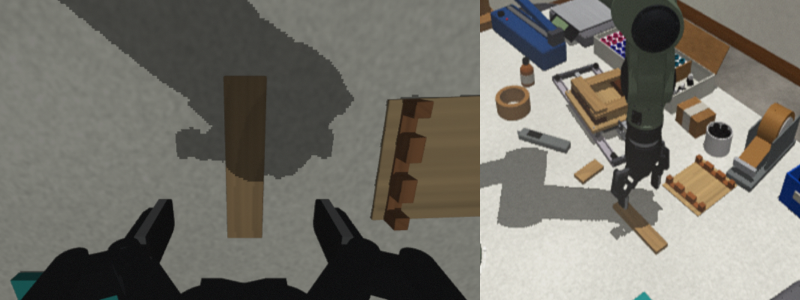

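```bash
python3 - <<'E'
from h import *
import json
D=json.load(open("D.json"))
p=np.array([pix2z(D,(u/.75,v/.75),12)[:2] for u,v in [(224,75),(267,76),(262,238),(228,238)]]); c=p.mean(0); a=p[0]+p[1]-p[2]-p[3]; th=np.arctan2(a[1],a[0]); print(p.round(),c,th)
assert abs(c[0]-426)<8 and abs(c[1]+199)<10 and abs(th-np.pi/2)<.1
z=pick(c,th); print(z)
place(tw(62,0,84),np.pi/2+YAW,z)
bot.move_ptp([560,120,330],ori(np.pi/2)); bot.dwell(.1); snap("F"); st("pic")
im=cv2.imread("pics/F.png")[20:350,320:600]
cv2.imwrite("pics/Fc.png",cv2.resize(im,(509,600),interpolation=cv2.INTER_CUBIC))
E
```

```text
[[ 409. -122.]
 [ 445. -123.]
 [ 445. -283.]
 [ 410. -283.]] [ 427.2507297  -202.42089871] 1.5716538640393791
probe True t 39.68 tcp [ 427.1 -202.3   -4.3] F [-0.6  0.5  6.8] open 0.664
gripped t 40.27 tcp [ 4.272e+02 -2.024e+02  4.000e-01] F [-1.5  1.1  4.3] open 0.399
lifted t 41.12 tcp [ 426.6 -202.   139. ] F [-0.7 -0.1 -0.4] open 0.403
0.23328667634247058
placed True t 43.66 tcp [663.5 143.7  84.5] F [-1.6  0.2  4.4] open 0.401
up t 44.57 tcp [662.3 143.6 169.3] F [-0.3  0.3 -1.3] open 0.624
pic t 45.51 tcp [559.9 120.  327.4] F [ 0.8 -0.4  0.1] open 0.623
```

View pics/Fc.png

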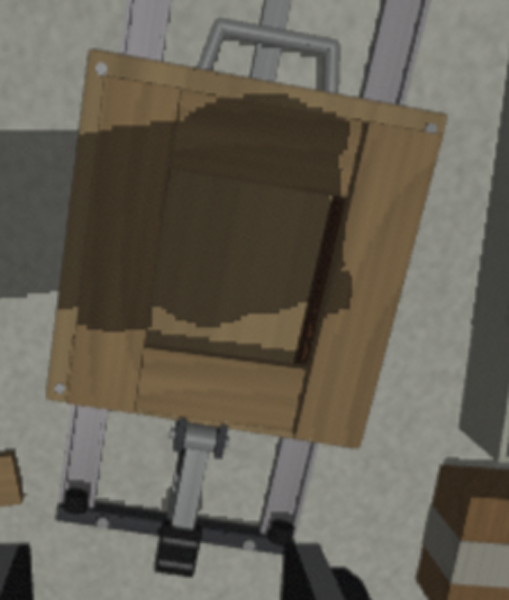

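```bash
python3 - <<'E'
from h import *
import json
F=json.load(open("F.json")); s=1.818
px=lambda P:((proj(F,P)+.4)*1.25-[320,20])*s-.5
d=np.array([pix2z(F,(((u+.5)/s+320)/1.25-.4,((v+.5)/s+20)/1.25-.4),52)[:2] for u,v in [(92,48),(446,114),(361,447),(48,400)]]);print("deck c",d.mean(0))
for n,xs,ys,z in [("p3",(-80,-44),(80,-80),96),("p4",(44,80),(80,-80),96),("p1 N edge",(-44,44),(-44,),84),("p2 S edge",(-44,44),(44,),84)]:
    print(n,[px(tw(x,y,z)).round().tolist() for y in ys for x in xs])
print("pedal",px(tw(0,-181,50)).round())
print({n:np.round(pix2z(F,(((u+.5)/s+320)/1.25-.4,((v+.5)/s+20)/1.25-.4),z)[:2],1).tolist() for n,u,v,z in [("p3UR",181,88,96),("p3LR",137,411,96),("p4UL",368,122,96),("p4LL",295,433,96)]})
print([np.round(tw(x,y,96)[:2],1).tolist() for x,y in [(-44,80),(-44,-80),(44,80),(44,-80)]])
E
```

```text
deck c [602.61321885 153.99867712]
p3 [[106.0, 75.0], [183.0, 88.0], [64.0, 403.0], [131.0, 413.0]]
p4 [[368.0, 121.0], [443.0, 134.0], [294.0, 439.0], [359.0, 449.0]]
p1 N edge [[142.0, 343.0], [305.0, 369.0]]
p2 S edge [[170.0, 170.0], [344.0, 200.0]]
pedal [179. 551.]
{'p3UR': [569.8, 239.7], 'p3LR': [548.3, 82.9], 'p4UL': [657.5, 225.1], 'p4LL': [632.7, 70.7]}
[[570.8, 239.5], [545.3, 81.5], [657.7, 225.5], [632.2, 67.5]]
```

```bash
python3 - <<'E'
from h import *
P=lambda a:tw(0,-(105+76*np.cos(a)),45+76*np.sin(a)-9)
o=ori(np.pi/2+YAW)
x,y,z=P(0)
bot.move_ptp([x,y,110],o); print(bot.movel([x,y,z],max_speed=90,threshold=10)); st("at")
bot.grip(0.0,70); st("grip")
for a in np.linspace(.15,.735,5): bot.movel(P(a),max_speed=40)
st("top"); bot.dwell(.2); st("top")
bot.grip(0.62); bot.dwell(.2)
p=bot.get_state()["tcp_pos"]
bot.movel([p[0],p[1],200],max_speed=120); bot.move_ptp([560,120,330],ori(np.pi/2)); bot.dwell(.2); snap("L"); st("end")
im=cv2.imread("pics/L.png")[20:350,320:600]; cv2.imwrite("pics/Lc.png",cv2.resize(im,(509,600),interpolation=cv2.INTER_CUBIC))
E
```

```text
False
at t 47.52 tcp [573.2 -25.2  36.5] F [-0.3 -0.6  0.5] open 0.622
grip t 47.88 tcp [572.2 -25.4  36.7] F [-2.7 -1.   5.5] open 0.284
top t 50.01 tcp [575.5  -5.6  87.1] F [ -3.8   0.5 -10.3] open 0.271
top t 50.21 tcp [575.5  -5.9  87.1] F [-3.6  0.6 -8.8] open 0.268
end t 52.9 tcp [559.7 118.9 328.5] F [-0.5  0.5  0.5] open 0.62
```

View pics/Lc.png

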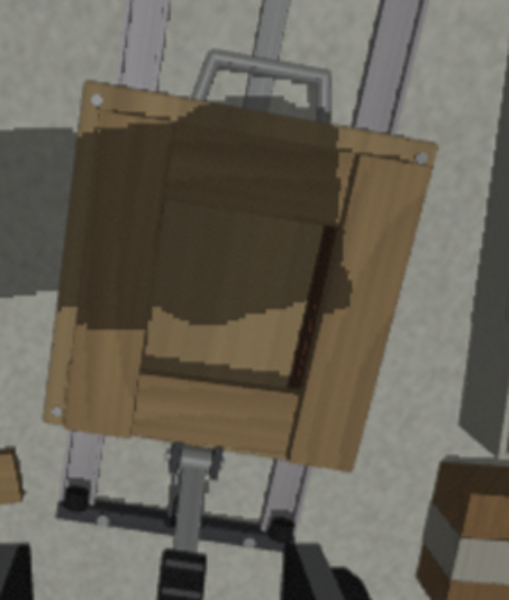

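```bash
python3 - <<'E'
from h import *
import json
F=json.load(open("L.json")); s=1.818
px=lambda P:((proj(F,P)+.4)*1.25-[320,20])*s-.5
W=lambda u,v,z:pix2z(F,(((u+.5)/s+320)/1.25-.4,((v+.5)/s+20)/1.25-.4),z)[:2]
d=np.array([W(u,v,52) for u,v in [(85,80),(437,146),(351,470),(44,423)]]);c=d.mean(0)-[1,.5];print("deck c",c)
for q in (0,.1,.2,.3,.4,.75):
    a=.75-q; f=lambda r,n:px(tw(0,-(105+r*np.cos(a)+n*-np.sin(a)),45+r*np.sin(a)+n*np.cos(a),c)).round().tolist()
    print(q,"inner top edge",f(59,5),"centre top",f(76,5),"outer top",f(93,5))
for n,x,y in [("p3UR",-44,80),("p3LR",-44,-80),("p4UL",44,80),("p4LL",44,-80)]: print(n,px(tw(x,y,96,c)).round())
# full-res pedal column profile
im=cv2.imread("pics/L.png"); cv2.imwrite("pics/Lp.png",cv2.resize(im[250:370,380:480],None,fx=5,fy=5,interpolation=cv2.INTER_CUBIC))
E
```

```text
deck c [598.10613765 137.05097814]
0 inner top edge [185.0, 551.0] centre top [182.0, 580.0] outer top [179.0, 610.0]
0.1 inner top edge [184.0, 554.0] centre top [181.0, 583.0] outer top [177.0, 613.0]
0.2 inner top edge [183.0, 556.0] centre top [179.0, 585.0] outer top [175.0, 614.0]
0.3 inner top edge [181.0, 556.0] centre top [177.0, 585.0] outer top [173.0, 614.0]
0.4 inner top edge [180.0, 556.0] centre top [176.0, 584.0] outer top [172.0, 612.0]
0.75 inner top edge [178.0, 548.0] centre top [174.0, 571.0] outer top [169.0, 594.0]
p3UR [175. 124.]
p3LR [126. 440.]
p4UL [358. 155.]
p4LL [286. 464.]
```

```bash
python3 - <<'E'
from h import *
import json
c=np.array([598.1,137.0])
for n in ("scene","side"):
    im=imaging.capture(n).max(2).astype(int); m=imaging.camera_model(n)
    f=lambda q,r:proj(m,tw(0,-(105+r*np.cos(.75-q)),45+r*np.sin(.75-q),c)).round(1).tolist()
    print(n,{q:(f(q,59),f(q,76),f(q,93)) for q in (0,.15,.3,.5)})
    u,v=np.array(f(.1,76)).astype(int)
    for r in range(v-16,v+20): print(r,"".join("#" if x<50 else "+" if x<90 else "." for x in im[r,u-25:u+26]),u-25)
st("")
E
```

```text
scene {0: ([294.3, 205.7], [290.7, 200.8], [287.0, 195.9]), 0.15: ([292.9, 207.0], [288.9, 202.6], [284.9, 198.1]), 0.3: ([291.8, 208.7], [287.5, 204.8], [283.3, 200.8]), 0.5: ([290.9, 211.4], [286.4, 208.2], [282.0, 205.1])}
185 ................................................... 264
186 ................................................... 264
187 ................................................... 264
188 ................................................... 264
189 ................................................... 264
190 ................................................... 264
191 ................................................... 264
192 ................................................... 264
193 ................................................... 264
194 ................................................... 264
195 ...........................++...................... 264
196 ..........................+#+...................... 264
197 ........................+#++++..................... 264
198 .......................+#++++#+.................... 264
199 ......................##++++##
[... 3032 characters left out ...]
+#####+........++.......++++...... 334
204 .......++++++++++######+.........++......+###+..... 334
205 .......+.+++++++++###+++..........++.....#####+.... 334
206 .........+++.+++++++...............++....+#####+... 334
207 .........+++..++++..................++....####++... 334
208 ..........+++..+++...................++...++++++++. 334
209 ............++..++........................++++++++. 334
210 .............+..++++..................+...+++++++#. 334
211 ..............+.++++..................++.+++++####. 334
212 ...............++++++.............+++++++++++####+. 334
213 ................++++++..........+++++++++##++#++++. 334
 t 53.0 tcp [559.9 119.2 329.2] F [-0.4 -0.  -0.2] open 0.616
```

```bash
python3 -c "
from h import *
bot.sign_off()"
```

```text
the job is handed in; nothing more can be done
```

I pressed the brake down, built the four-batten stack, flicked the brake back up and handed the job in at about 53 s of the 72 s allowed.

- **Brake down:** I pressed it with shut fingers until the force threshold tripped at the expected pedal height. The trolley had rolled about 13 mm before it locked, so I measured it again.
- **Battens:** I laid slat_c and slat_b, the two from the bench, at place_2 and place_3. I took slat_d from the rack, tipped it flat on the bench, re-gripped it and laid it at place_4.
- **Stack check, brake still on:** All three placings made contact at the right height. The picture showed the visible batten corners within about 4 mm of flush.
- **After raising the brake:** The trolley rolled about 17 mm towards -y with the stack on it, more than I expected. The stack still stood, with corners within about 5 mm of where they should be.
- **Brake up:** The wrist picture could not tell the lever angle. The scene and side cameras both put the pedal at about 0 rad, fully up.
- **Bystanders:** Nothing in the views suggested that any had moved, but I did not measure them again at the end.
- **Not viewed:** A closer picture of the pedal was refused because I had reached the 12-picture limit, so the lever check relies on pixel data.

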